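# Refit the filter panel in an engine air box

### The job

The filter panel has been dropped crookedly on top of the engine air box: push its back edge in under the fixed lip at the back of the box, then press its front down until the spring latch has snapped over it and the panel lies flat, fully home. Do not force the panel, and leave the other things on the bench where they are.

Things in the scene. Friction and masses are not known exactly. Their poses are not given: they have to be found in the camera images.
- airbox: Grey sheet-metal air box fixed to the bench. Origin at the middle of its bottom; +x points to its BACK (lip side), y across, z up. Footprint x -140 to 94, y -75 to 75 mm. The panel's seat is a flat rim round an opening, at z = 40 mm, 163 mm long: from the front block's face (x = -81) to the stop wall under the lip (x = 82). No side walls from x = -81 to 46 mm.
- lip_edge (a point): Middle of the lower front edge of the fixed steel lip, which overhangs the seat from box x = 70 mm back; underside 12, top 18 mm above the seat. Axes as the air box. Beside and under it two cheeks (inner faces y = +-58 mm, x 62 to 94, 22 mm above the seat; short flares from x = 46, y = +-70) guide the panel with 3 mm to spare on each side.
- block_top (a point): Middle of the top face of the solid front block (box frame -110, 0, 64 mm): x -140 to -81 mm, y -75 to 75 mm, top 24 mm above the seat. It carries the latch in its back face.
- latch (a joint): Steel spring-latch nose, 26 mm wide, amid the front block's back face; value: m of retreat (0 out, 0.014 stop), sprung 1.8 N + 0.3 N/mm. Out, its tip is at box x = -73, its flat underside 10 mm above the seat; its top is a wedge. The panel pressed down drives it back up to 8 mm, then it snaps out over the panel's top. Pressing on the rib takes some 6 to 18 N.
- panel: Loose black filter panel, flat plate 160 (x) x 110 (y) x 8 mm, about 0.35 kg, paper pleats on top. Origin: middle of its underside; +x points to its BACK edge, z out of its top. At the start it lies sloping (0.2 rad) and askew, back edge on the seat ahead of the cheeks, front over the front block. Home: origin at box x -1 to 2, y within 3, z 40 mm, axes along the box's.
- panel_back (a point): Middle of the panel's back edge, half-way through its thickness (panel frame 80, 0, 4 mm); this edge goes under the lip.
- rib_top (a point): Middle of the top face of the panel's rigid pull rib (panel frame -60, 0, 28 mm). The rib is 10 mm thick (x -65 to -55), 90 mm long along y, and stands 20 mm above the panel's top, 15 mm from the front edge (x = -80). Pushed hard against the stop at the rib, the panel tends to tip up at the front. Home, the rib's top is at box z = 68 mm.
- spanner: Bystander: steel spanner lying on the bench beside the air box.
- oil_can: Bystander: plain steel can, 60 mm across, 85 mm tall, standing beside the air box.
- parts_tray: Bystander: dark steel parts tray, 100 x 75 x 30 mm, on the bench beside the air box.
Not all that is in view belongs to the job. Of the things that look like the panel, the smallest one is meant.

How it is judged (in metres and radians):
On the way:
1. the panel's back edge is under the lip while its front is still up (x of panel_back in the frame of airbox above 0.074 m and z of panel_back in the frame of airbox below 0.052 m and angle between the z axis of panel and the z axis of airbox, either way round above 0.03 rad), for 0.05 s.
At the end, for the whole second after the job is handed in: The panel lies flat on the seat (within 0.025 rad; back edge less than 3 mm and rib less than 3 mm above their seated height), its back edge at least 4 mm under the lip, the latch sprung out over its front (within 3 mm of fully out), and the panel at rest (x of panel_back in the frame of airbox between 0.074 and 0.085 m and z of panel_back in the frame of airbox below 0.047 m and angle between the z axis of panel and the z axis of airbox, either way round below 0.025 rad and z of rib_top in the frame of airbox below 0.071 m and value of joint latch below 0.003 m and linear speed of panel below 0.02 m/s); the robot touches nothing.
It fails at once if the panel was forced (pushed or pressed with more than 60 N) (contact force between panel and the arm above 60 N).
It fails at once if the spanner was moved more than 30 mm (distance of spanner from where it was at the start of the episode above 0.03 m).
It fails at once if the can was moved more than 30 mm (distance of oil_can from where it was at the start of the episode above 0.03 m).
It fails at once if the parts tray was moved more than 30 mm (distance of parts_tray from where it was at the start of the episode above 0.03 m).
It also fails if it takes over 70 s, if anything falls off the work surface, if the arm or the gripper's body presses on something with over 40 N, if the wrist force passes 120 N, or if a joint passes its speed limit or range.

### The arm

A 7-joint arm with a two-finger parallel gripper is mounted at the origin on the work surface. World frame = base frame: x ahead of the robot, y to its left, z up, the work surface at z = 0. Lengths are in mm, angles in rad, forces in N, time in s.
With the tool pointing down it reaches from about 400 to 875 mm from the base axis. Payload 4.4 kg.
Tool frame: the origin (TCP) lies midway between the tips of the shut fingers; the grasp point (between the pads) lies behind it (ctrl.grip_point_offset is the x of the grasp point in the tool frame, in mm); x points along the fingers, z is the direction in which the jaws open and shut, and the axes are right-handed (so a half turn about x gives the same grasp; the last joint's range is limited). The gripper opens to 85 mm and grips with 20 to 120 N. Pads are 22 mm wide; open, the fingers measure 114 mm over their backs; the gripper's body (76 mm by 85 mm) begins 54 mm behind the grasp point. The pads swing forward as they close: fully open they stand 13 mm farther back than shut.
Start: joints at [1.172, 0.628, 0.038, 1.517, -0.027, 0.996, -0.02], TCP at [212.377, -614.34, 231.313] pointing down, gripper open.
Joint ranges: [-3.06, 3.06], [-0.37, 2.12], [-1.25, 1.32], [0.18, 2.47], [-1.1, 4.24], [0.23, 1.98], [-2.94, 2.94]. Speed limits (rad/s): [2.57, 2.57, 3.14, 3.14, 3.14, 3.14, 3.14].

### API

Orientations are given as [roll, pitch, yaw] about the fixed x, y, z axes, in that order (R = Rz(yaw) Ry(pitch) Rx(roll)).
In Python, from cell import status, eyes, ctrl gives the robot as it stands. The module is installed in compiled form; this text tells all that it offers.
- The arm moves only by the tool apply_moves, never from a script. Its argument "targets" is a list of rows, each a list of 3 entries, a list of its own where there are three numbers: the shift along the tool's x, y, z in mm, then the turn about the tool's x in degrees, then the finger opening in mm, from 0 to 85.4. In form: [[[dx, dy, dz], roll, claw], ...]. A call has 1 to 10 rows; each row shifts and turns the pose as measured when the row begins, along the tool's axes as they then stand; what a row does not reach is not made up. A row lasts 1/8 s, in which the tool goes at most 62.5 mm and 10.7 degrees, less where a joint would pass 70% of its speed; a pose out of reach is approached as far as the arm can. A call is refused whole if a number of a shift passes 62.5 or a number of a turn 10.7, either way. A call with a gripper value outside its range is refused whole. The fingers move at their own pace and stop on an object; the grip force is fixed at half the most. Time passes only in rows, so rows that do not move let the fingers close. It gives the time, the measured TCP pose, the force and the opening at its end, in the units of the state.
- status.read_state(): the state, without advancing time (a new reading comes with each control period).
- eyes.get_image(name): name is "side" or "top" or "wrist"; returns (picture, depth): 420x560x3 uint8, blue, green, red; 420x560 float32, mm along the optical axis (not along the pixel's ray), 0 where there is no reading.
- eyes.camera_params(name): a dict with "fx", "fy", "cx", "cy" (pixels), "R" (3x3) and "t" (3): a world point X has camera coordinates R X + t. Camera axes: x right, y down, z forward; pixel columns grow to the right and rows downward; lengths in mm; the calibration is good to about 2 mm. A picture is of the moment at which its call begins: read the wrist's pose just before it. camera_params takes no time and is no camera call; for the wrist camera it gives the pose at the moment of the call.
- ctrl.finish_job(): hands the job in, once; it reports no verdict.
The state is a dict: "clock": time; "qpos": joint angles; "qd": joint speeds; "tau": joint torques, N m; "eef_pos": TCP position; "tool_rot": TCP orientation; "force": force on the tool from outside, world axes, zero at the start; "torque": the same for the moment, N m; "width": finger opening in mm.
Only numpy, scipy, OpenCV 4.12 (cv2) and the standard library are available. Lean on these libraries where they do the work, as an engineer would, in place of code of your own. Each camera call takes 0.05 s, during which the arm holds its last target.

## Working session

There is one attempt and no reset: what is moved stays moved. The work goes in short steps, Python scripts to look and compute and a tool call to move; the robot and the scene stay as the last step left them, time stands still between calls to the robot, and variables do not carry over. Pictures are saved under pics/ and viewed, and the job is handed in when it is done.

Besides the shell and the picture viewer there is one more tool, called after "Call:" by a JSON object that holds its "name" and its "arguments". apply_moves: Moves the arm, as the interface text tells. Its arguments: {"type":"object","properties":{"targets":{"type":"array"}},"required":["targets"]}

```bash
mkdir -p pics; cat > h.py <<'E'
import numpy as np, cv2
from cell import status, eyes, ctrl
def snap(n,f):
    p=eyes.camera_params(n); im,d=eyes.get_image(n); cv2.imwrite('pics/'+f+'.png',im); np.savez('pics/'+f+'.npz',im=im,d=d,**{k:np.array(v) for k,v in p.items()}); return im,d,p
def world(d,p):
    v,u=np.indices(d.shape); P=np.stack([(u-p['cx'])/p['fx']*d,(v-p['cy'])/p['fy']*d,d],-1)
    return (P-np.array(p['t']))@np.array(p['R'])
def load(f):
    z=np.load('pics/'+f+'.npz'); return z['im'],z['d'],z
def proj(X,p):
    c=np.array(p['R'])@np.array(X,float)+np.array(p['t']); return p['fx']*c[0]/c[2]+p['cx'],p['fy']*c[1]/c[2]+p['cy']
E
python3 - <<'E'
from h import *
print(status.read_state(),ctrl.grip_point_offset)
snap('top','top0');snap('side','side0');snap('wrist','wrist0')
for n in('top','side'): p=eyes.camera_params(n);print(n,-np.array(p['R']).T@p['t'],p['fx'])
E
```

```text
{'clock': 0.0, 'qpos': array([ 1.17220323,  0.62934818,  0.03846671,  1.51840282, -0.02703021,
        0.99626646, -0.01999935]), 'qd': array([-0.00127551, -0.00286706, -0.0024477 ,  0.00075132, -0.00079313,
       -0.00079518, -0.0018518 ]), 'tau': array([-1.18997445e-04, -5.63407302e+01,  1.22630574e+00, -1.93448156e+01,
        1.09527324e-02,  1.03758374e-02, -3.51923589e-06]), 'eef_pos': array([ 212.15898258, -613.73051612,  230.37705648]), 'tool_rot': array([-3.13368276,  1.56889011,  1.91146271]), 'force': array([ 0.04320295, -0.04104041,  0.27639552]), 'torque': array([-0.02785849, -0.03456341, -0.03541854]), 'width': 85.44246366417391} -18.700000000000003
top [357.81883996  54.81367037 925.01122576] 388.4091468800464
side [ 80.06613354 558.11275331 730.50964574] 420.882338150713
```

View pics/top0.png

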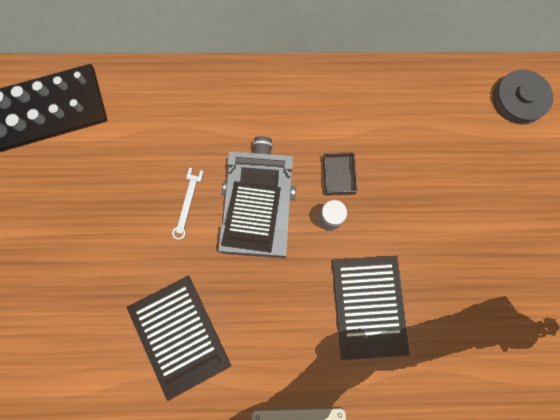

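View pics/side0.png

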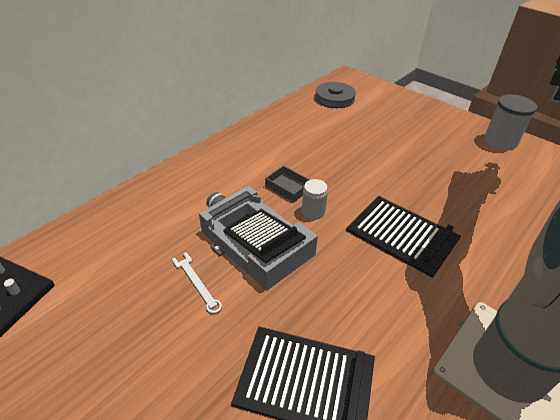

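View pics/wrist0.png

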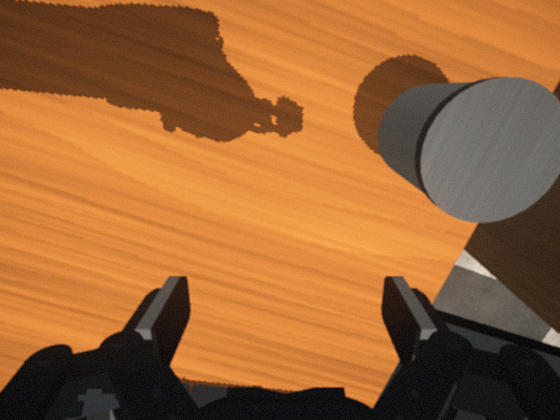

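There are three panel-like things in the top view: (254,212) on the air box, (370,305) and (180,335) on the bench. The one on the box is the smallest and lies sloped on the box, so it fits. I'll confirm it in an enlarged crop.

```bash
python3 - <<'E'
from h import *
im,d,p=load('top0')
cv2.imwrite('pics/crop0.png',cv2.resize(im[130:270,170:370],None,fx=4,fy=4,interpolation=cv2.INTER_CUBIC))
W=world(d,p)
z=W[...,2]
zz=np.clip((z[130:270,170:370])/90*255,0,255).astype(np.uint8)
cv2.imwrite('pics/crop0z.png',cv2.applyColorMap(cv2.resize(zz,None,fx=4,fy=4,interpolation=cv2.INTER_NEAREST),cv2.COLORMAP_JET))
for u,v in [(230,158),(290,158),(223,250),(285,250),(258,162),(254,246)]: print(u,v,W[v,u].round(1))
E
```

```text
230 158 [662.7 148.6  63.2]
290 158 [662.3   9.   60.4]
223 250 [448.9 162.3  63.7]
285 250 [446.7  25.1  64.2]
258 162 [654.5  83.9  56.7]
254 246 [454.8  93.   80.9]
```

View pics/crop0.png

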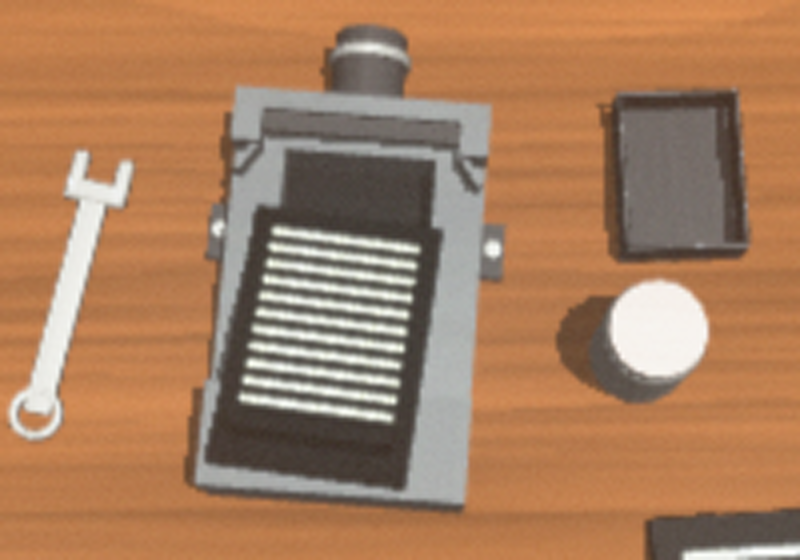

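View pics/crop0z.png

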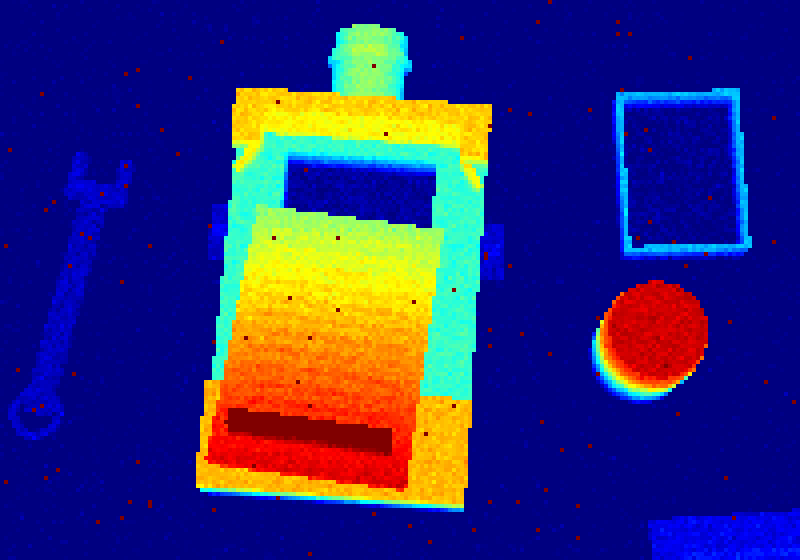

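The crop confirms it: the small panel lies askew on the box, with its back edge short of the cheeks and its rib over the front block. Next I'll fit the box and panel poses from depth.

```bash
cat > fit.py <<'E'
from h import *
from scipy.optimize import minimize
def boxmodel(b):
    x,y=b[...,0],b[...,1]; m=np.zeros(x.shape)
    inx=(np.abs(y)<75)&(x>-140)&(x<94)
    m[inx]=40
    m[inx&(x<-81)]=64
    m[inx&(x>70)&(np.abs(y)<58)]=58
    m[inx&(x>62)&(np.abs(y)>58)]=62
    return m
def fitbox(f,x0=(570,85,-.05)):
    im,d,p=load(f); W=world(d,p); 
    roi=(d>0)&(W[...,0]>380)&(W[...,0]<720)&(W[...,1]>-15)&(W[...,1]<190)&(W[...,2]<90)
    P=W[roi]
    # steep/side points: keep only top-like heights
    def tob(q):
        c,s=np.cos(q[2]),np.sin(q[2]); D=P[:,:2]-q[:2]; return np.stack([c*D[:,0]+s*D[:,1],-s*D[:,0]+c*D[:,1]],-1)
    def cost(q):
        b=tob(q); m=boxmodel(b); e=np.abs(P[:,2]-m); 
        x,y=b.T
        ig=((x>-138)&(x<68)&(np.abs(y)<73)&(x>-140))&~((x<-84)&(e<6))  # ignore interior
        e=np.minimum(e,20); e[(x>94)&(np.abs(y)<40)]=0
        e[ig]=np.minimum(e[ig],3)
        return e.sum()/1000
    best=None
    for a in np.linspace(-.15,.1,11):
        r=minimize(cost,[x0[0],x0[1],a],method='Nelder-Mead',options=dict(initial_simplex=[[x0[0],x0[1],a],[x0[0]+15,x0[1],a],[x0[0],x0[1]+15,a],[x0[0],x0[1],a+.05]],xatol=.05,fatol=.01))
        if best is None or r.fun<best.fun: best=r
    return best.x,best.fun
E
python3 - <<'E'
from fit import *
q,f=fitbox('top0');print(q,f)
im,d,p=load('top0');W=world(d,p);c,s=np.cos(q[2]),np.sin(q[2])
D=W[...,:2]-q[:2];B=np.stack([c*D[...,0]+s*D[...,1],-s*D[...,0]+c*D[...,1],W[...,2]],-1)
vis=im.copy()
def line(a,col):
    pts=[]
    for x,y,z in a: X=[q[0]+c*x-s*y,q[1]+s*x+c*y,z]; pts.append(proj(X,p))
    pts=np.array(pts)-[170,130]; 
    return (pts*4).astype(int)
v=cv2.resize(im[130:270,170:370],None,fx=4,fy=4)
for a in [[(-140,-75,64),(-140,75,64),(-81,75,64),(-81,-75,64)],[(62,58,62),(94,58,62),(94,75,62),(62,75,62)],[(70,-58,58),(70,58,58),(94,58,58),(94,-58,58)],[(62,-58,62),(94,-58,62),(94,-75,62),(62,-75,62)]]:
    cv2.polylines(v,[line(a,0)],True,(0,0,255),1)
cv2.imwrite('pics/fit0.png',v)
# heights
def med(x0,x1,y0,y1):
    m=(d>0)&(B[...,0]>x0)&(B[...,0]<x1)&(B[...,1]>y0)&(B[...,1]<y1);return np.median(B[m][:,2]),m.sum()
print('lip',med(75,90,-50,50),'blk',med(-135,-90,-72,-40),'seat',med(-60,40,-72,-60))
# panel plane
m=(d>0)&(B[...,0]>-140)&(B[...,0]<60)&(np.abs(B[...,1])<75)&(B[...,2]>46)
P=B[m]
co=np.array([0,0,60.]);w=np.ones(len(P),bool)
# tight ROI init
w=(P[:,0]>-60)&(P[:,0]<20)&(np.abs(P[:,1])<30)
for i in range(8):
    A=np.c_[P[w,:2],np.ones(w.sum())];co=np.linalg.lstsq(A,P[w,2],rcond=None)[0]
    w=np.abs(P@[*-co[:2],1]-co[2])<2.5
print('plane',co,w.sum(),'tilt',np.arctan(np.hypot(*co[:2])))
Q=P[w]; r=cv2.minAreaRect(Q[:,:2].astype(np.float32)); print('rect',r); print(cv2.boxPoints(r))
h=P@[*-co[:2],1]-co[2]; rb=P[(h>15)&(h<25)]; r=cv2.minAreaRect(rb[:,:2].astype(np.float32)); print('rib',len(rb),r,rb.mean(0)); print(cv2.boxPoints(r))
E
```

```text
[ 5.78267601e+02  8.62894717e+01 -8.85050689e-02] 29.28774213683229
lip (np.float64(57.161251810198785), np.int64(306)) blk (np.float64(62.621701782260814), np.int64(289)) seat (np.float64(38.50439459188555), np.int64(212))
plane [-2.23750419e-01  2.84765164e-03  5.33367189e+01] 2506 tilt 0.22014201123589816
rect ((-52.23900604248047, 7.8075408935546875), (109.81222534179688, 156.40538024902344), 86.28582000732422)
[[-133.83421   -41.91733 ]
 [  22.242645  -52.04916 ]
 [  29.356201   57.532413]
 [-126.72066    67.664246]]
rib 217 ((-27.017566680908203, 0.30397796630859375), (134.94044494628906, 172.3733673095703), 89.68357849121094) [-97.1753846   11.96124727  94.53354158]
[[-113.575554  -66.68924 ]
 [  58.795197  -67.64119 ]
 [  59.54042    67.297195]
 [-112.83033    68.249146]]
```

View pics/fit0.png

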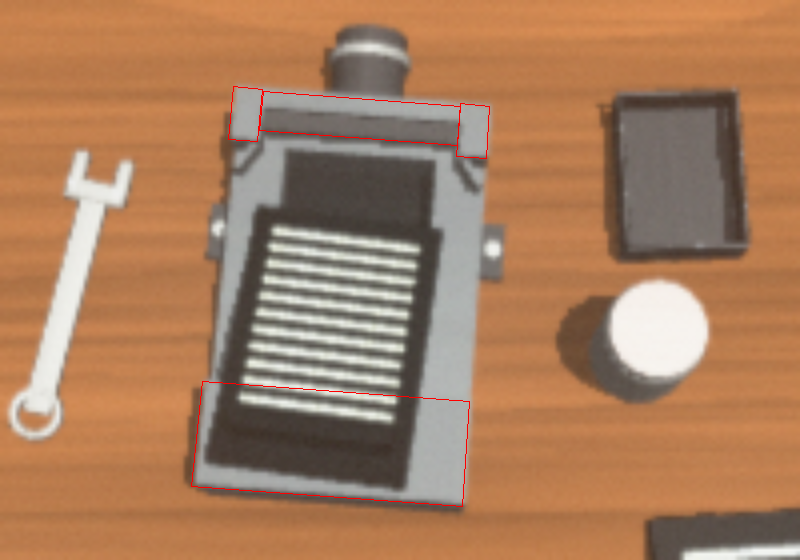

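```bash
cat >> h.py <<'E'
from scipy.spatial.transform import Rotation as Ro
Q=np.array([578.3,86.0,-0.0885])   # box pose
def b2w(b):
    c,s=np.cos(Q[2]),np.sin(Q[2]); return np.array([Q[0]+c*b[0]-s*b[1],Q[1]+s*b[0]+c*b[1],b[2]])
def w2b(X):
    c,s=np.cos(Q[2]),np.sin(Q[2]); D=np.array(X,float)[:2]-Q[:2]; return np.array([c*D[0]+s*D[1],-s*D[0]+c*D[1],X[2]])
def toolR(): return Ro.from_euler('xyz',status.read_state()['tool_rot']).as_matrix()
def plan(bt):
    s=status.read_state(); R=toolR(); D=b2w(bt)-s['eef_pos']
    zb=R.T@np.array([-np.sin(Q[2]),np.cos(Q[2]),0]); 
    print('t',s['clock'],'tcp box',w2b(s['eef_pos']).round(1),'F',s['force'].round(1),'w',round(s['width'],1),'q',s['qpos'].round(2))
    print('tool shift',(R.T@D).round(1),'roll needed for z||box y (mod180)',np.degrees(np.arctan2(-zb[1],zb[2])).round(1))
E
python3 - <<'E'
from h import *
print(toolR().round(3)); plan([-105,90,200])
E
```

```text
[[-0.     0.945  0.327]
 [ 0.001  0.327 -0.945]
 [-1.    -0.    -0.001]]
t 0.15 tcp box [-302.8 -729.5  230.6] F [-0.1  0.7  0.1] w 85.4 q [ 1.17  0.63  0.04  1.52 -0.03  1.   -0.02]
tool shift [  31.6  515.6 -666.9] roll needed for z||box y (mod180) -155.9
```

Call:
{"name": "apply_moves", "arguments": {"targets": [[[0,46,-32],0,20],[[0,46,-32],0,0],[[0,46,-32],0,0],[[0,46,-32],0,0],[[0,46,-32],0,0],[[0,46,-32],0,0],[[0,46,-32],0,0],[[0,46,-32],0,0]]}}

```text
clock: 1.15
eef_pos: [481.0, -246.4, 227.9]
tool_rot: [-1.814, 1.568, -3.063]
force: [0.3, -0.7, -0.2]
width: 0.1
```

```bash
python3 - <<'E'
from h import *
plan([-105,95,200])
E
```

```text
t 1.15 tcp box [ -67.5 -339.7  227.9] F [ 0.3 -0.7 -0.2] w 0.1 q [ 0.4   0.48  0.02  1.83 -0.01  0.84 -0.81]
tool shift [  27.8  139.  -413.6] roll needed for z||box y (mod180) -156.5
```

Call:
{"name": "apply_moves", "arguments": {"targets": [[[0,17,-52],0,0],[[0,17,-52],0,0],[[0,17,-52],0,0],[[0,17,-52],0,0],[[0,17,-52],0,0],[[0,17,-52],0,0],[[0,17,-52],0,0],[[0,17,-50],0,0],[[0,0,0],10,0],[[0,0,0],10,0]]}}

```text
clock: 2.4
eef_pos: [478.8, 210.4, 226.5]
tool_rot: [-2.81, 1.568, 1.876]
force: [0.1, 0.2, 0.1]
width: -0.1
```

```bash
python3 - <<'E'
from h import *
plan([-105,95,150])
E
```

```text
t 2.4 tcp box [-110.1  115.1  226.5] F [0.1 0.2 0.1] w -0.1 q [-0.52  0.45  0.07  1.88 -0.05  0.81 -2.02]
tool shift [76.5  3.9 20.6] roll needed for z||box y (mod180) -176.4
```

Call:
{"name": "apply_moves", "arguments": {"targets": [[[0,0,0],3.6,0]]}}

```text
clock: 2.52
eef_pos: [478.4, 210.9, 226.3]
tool_rot: [-2.553, 1.568, 2.069]
force: [0.5, 0.4, 0.0]
width: -0.2
```

```bash
python3 - <<'E'
from h import *
im,d,p=load('top0');W=world(d,p);c,s=np.cos(Q[2]),np.sin(Q[2])
D=W[...,:2]-Q[:2];B=np.stack([c*D[...,0]+s*D[...,1],-s*D[...,0]+c*D[...,1],W[...,2]],-1)
m=(d>0)&(B[...,2]>88)&(B[...,2]<105)&(B[...,0]>-135)&(B[...,0]<-70)&(abs(B[...,1])<80)
m=cv2.morphologyEx(m.astype(np.uint8),cv2.MORPH_OPEN,np.ones((2,2)))>0
r=cv2.minAreaRect(B[m][:,:2].astype(np.float32));print(r,np.median(B[m][:,2]));print(cv2.boxPoints(r))
plan([-105,78,110])
snap('wrist','wrist1');snap('side','side1');
im=cv2.imread('pics/side1.png');cv2.imwrite('pics/side1c.png',cv2.resize(im[120:320,160:360],None,fx=3,fy=3,interpolation=cv2.INTER_CUBIC))
E
```

```text
((-138.15623474121094, -20.13970184326172), (154.9237060546875, 66.90631866455078), 44.484317779541016) 96.22088406133719
[[-216.8619    -50.551407]
 [-169.97969   -98.2852  ]
 [ -59.450577   10.272003]
 [-106.33278    58.0058  ]]
t 2.525 tcp box [-110.5  115.6  226.3] F [0.5 0.4 0. ] w -0.2 q [-0.53  0.45  0.09  1.88 -0.06  0.81 -2.07]
tool shift [116.2   5.8  37.9] roll needed for z||box y (mod180) 179.8
```

View pics/wrist1.png

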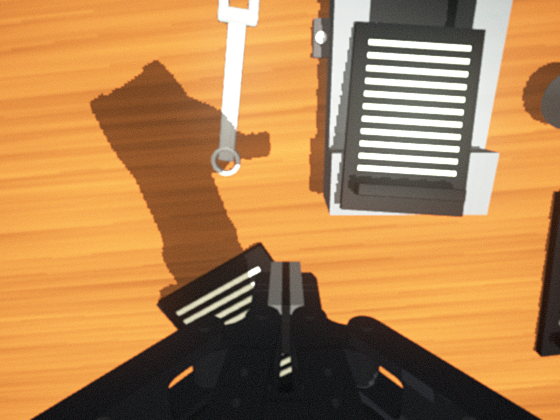

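View pics/side1c.png

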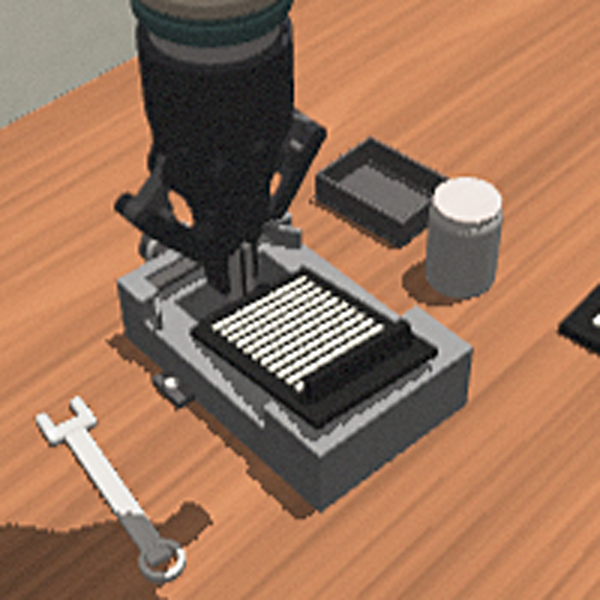

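Wrist view: rib at about (410,193), panel on the block, fingers shut at (285,265), well clear on the spanner side. The side view shows the panel still sloped and untouched. I'll measure the panel from the wrist depth too, dropping outliers.

```bash
cat > pan.py <<'E'
from h import *
def boxpts(f):
    im,d,p=load(f);W=world(cv2.medianBlur(d,3),p);c,s=np.cos(Q[2]),np.sin(Q[2])
    D=W[...,:2]-Q[:2];return im,d,np.stack([c*D[...,0]+s*D[...,1],-s*D[...,0]+c*D[...,1],W[...,2]],-1)
def big(m):
    n,l,st,_=cv2.connectedComponentsWithStats(m.astype(np.uint8),connectivity=4)
    return l==1+np.argmax(st[1:,4])
def panel(f):
    im,d,B=boxpts(f); I=im.astype(int); dark=(I.max(-1)<75)
    reg=(d>0)&(B[...,0]>-145)&(B[...,0]<85)&(np.abs(B[...,1])<80)
    # plane from pleat (white) and dark points above seat
    m=reg&(B[...,2]>45)&(B[...,2]<90)&(dark|(I.min(-1)>150))
    P=B[m]; best=(0,)
    rng=np.random.default_rng(0)
    for i in range(300):
        a=P[rng.choice(len(P),3,False)]
        try: co=np.linalg.solve(np.c_[a[:,:2],np.ones(3)],a[:,2])
        except Exception: continue
        if abs(co[0])>.4 or abs(co[1])>.1: continue
        n=(np.abs(P@[*-co[:2],1]-co[2])<1.5).sum()
        if n>best[0]: best=(n,co)
    co=best[1]
    for i in range(5):
        w=np.abs(P@[*-co[:2],1]-co[2])<2; co=np.linalg.lstsq(np.c_[P[w,:2],np.ones(w.sum())],P[w,2],rcond=None)[0]
    h=B@np.array([*-co[:2],1])-co[2]
    pm=big(reg&(np.abs(h)<3)&(B[...,2]>44)&(I.max(-1)<90)|reg&(np.abs(h)<3)&(I.min(-1)>150)&(B[...,2]>44))
    r=cv2.minAreaRect(B[pm][:,:2].astype(np.float32))
    rm=big(reg&(h>14)&(h<26)); rr=cv2.minAreaRect(B[rm][:,:2].astype(np.float32))
    print(f,'plane',co.round(3),w.sum()); print(' panel',np.round(cv2.boxPoints(r),1).tolist(),np.round(r[1],1))
    print(' rib',np.round(cv2.boxPoints(rr),1).tolist(),np.round(rr[1],1),'z',np.percentile(B[rm][:,2],[10,50,90]).round(1))
E
python3 - <<'E'
from pan import *
panel('top0');panel('wrist1')
im,d,B=boxpts('wrist1')
for u,v in [(490,180),(410,190),(500,100),(335,180)]:print(B[v,u].round(1))
E
```

```text
top0 plane [-2.2500e-01  2.0000e-03  5.3472e+01] 1626
 panel [[-133.39999389648438, -40.29999923706055], [23.0, -50.900001525878906], [30.299999237060547, 57.599998474121094], [-126.0, 68.19999694824219]] [108.8 156.7]
 rib [[57.0, 75.5], [57.599998474121094, -74.69999694824219], [85.5, -74.5999984741211], [84.80000305175781, 75.5999984741211]] [ 27.9 150.2] z [55.  56.9 60.2]
wrist1 plane [-0.231 -0.    53.808] 10648
 panel [[-89.5999984741211, -45.79999923706055], [22.100000381469727, -52.70000076293945], [29.0, 57.79999923706055], [-82.80000305175781, 64.69999694824219]] [110.7 112. ]
 rib [[-114.69999694824219, -33.20000076293945], [-104.5999984741211, -33.79999923706055], [-98.80000305175781, 56.20000076293945], [-108.9000015258789, 56.900001525878906]] [90.3 10.2] z [96.1 97.3 98.4]
[-105.3  -72.6   62.5]
[-104.7   13.2   97. ]
[ -36.5 -105.6   -1. ]
[-104.8   70.6   62.7]
```

Call:
{"name": "apply_moves", "arguments": {"targets": [[[47,2,8],0,0],[[47,3,8],0,0],[[46,1,6],0,0],[[0,0,0],0,0],[[0,0,8],0,0],[[0,0,5],0,0],[[0,0,0],0,0]]}}

```text
clock: 3.5
eef_pos: [486.3, 176.3, 88.2]
tool_rot: [2.334, 1.559, 0.682]
force: [-0.2, 0.2, -0.5]
width: -0.1
```

```bash
python3 - <<'E'
from pan import *
plan([-104,66,85])
snap('wrist','wrist2');panel('wrist2')
E
```

```text
t 3.5 tcp box [-99.6  81.8  88.2] F [-0.2  0.2 -0.5] w -0.1 q [-0.43  0.66  0.05  2.02 -0.08  0.45 -1.98]
tool shift [ 3.  -4.5 15.8] roll needed for z||box y (mod180) -179.6
wrist2 plane [-2.2400e-01 -2.0000e-03  5.3525e+01] 60284
 panel [[-134.3000030517578, -42.400001525878906], [21.700000762939453, -53.20000076293945], [29.399999618530273, 57.5], [-126.5999984741211, 68.30000305175781]] [111.  156.3]
 rib [[-114.80000305175781, -33.099998474121094], [-104.4000015258789, -33.79999923706055], [-98.5, 56.29999923706055], [-108.9000015258789, 57.0]] [90.3 10.5] z [94.3 97.1 98.3]
```

View pics/wrist2.png

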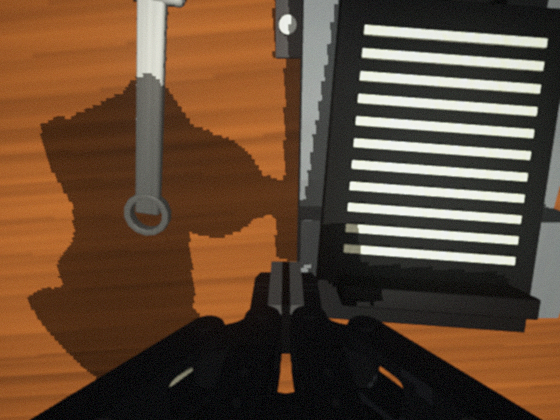

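The wrist view shows the shut fingers at (285,270), beside the rib's left end at (345,292) and not touching it. The depth fits agree with each other. Now I'll push the rib end sideways gently.

Call:
{"name": "apply_moves", "arguments": {"targets": [[[3,-4,5],0,0],[[0,0,5],0,0],[[0,0,3],0,0],[[0,0,3],0,0],[[0,0,0],0,0]]}}

```text
clock: 4.18
eef_pos: [481.3, 161.1, 86.0]
tool_rot: [2.332, 1.556, 0.681]
force: [0.1, -0.1, -0.2]
width: 0.0
```

```bash
python3 - <<'E'
from pan import *
plan([-104,60,85])
snap('wrist','wrist3');panel('wrist3')
E
```

```text
t 4.175 tcp box [-103.3   66.2   86. ] F [ 0.1 -0.1 -0.2] w 0.0 q [-0.4   0.65  0.04  2.05 -0.07  0.43 -1.95]
tool shift [ 0.9 -0.8  6.2] roll needed for z||box y (mod180) -179.5
wrist3 plane [-2.2300e-01 -1.0000e-03  5.3558e+01] 60236
 panel [[-110.5999984741211, -48.0], [21.299999237060547, -53.29999923706055], [25.799999237060547, 57.5], [-106.0999984741211, 62.900001525878906]] [110.9 132. ]
 rib [[-116.80000305175781, -36.599998474121094], [-102.30000305175781, -38.0], [-91.19999694824219, 79.30000305175781], [-105.69999694824219, 80.69999694824219]] [117.8  14.6] z [93.1 96.9 98. ]
```

Call:
{"name": "apply_moves", "arguments": {"targets": [[[0,0,3],0,0],[[0,0,3],0,0],[[0,0,0],0,0]]}}

```text
clock: 4.6
eef_pos: [480.8, 155.4, 85.8]
tool_rot: [2.349, 1.555, 0.699]
force: [0.3, 0.3, -0.2]
width: -0.3
```

```bash
python3 - <<'E'
from pan import *
plan([-104,60,85])
snap('wrist','wrist4');panel('wrist4')
E
```

```text
t 4.6 tcp box [-103.2   60.5   85.8] F [ 0.3  0.3 -0.2] w -0.3 q [-0.39  0.65  0.04  2.06 -0.07  0.42 -1.95]
tool shift [ 0.8 -0.8  0.5] roll needed for z||box y (mod180) -179.5
wrist4 plane [-2.2200e-01 -1.0000e-03  5.3625e+01] 59465
 panel [[-107.5999984741211, 57.400001525878906], [-107.5, -53.099998474121094], [21.600000381469727, -53.0], [21.399999618530273, 57.5]] [129.1 110.5]
 rib [[-113.80000305175781, -42.70000076293945], [-98.5, -43.599998474121094], [-91.5999984741211, 74.19999694824219], [-106.9000015258789, 75.0999984741211]] [118.   15.3] z [92.8 96.4 97.5]
```

View pics/wrist4.png

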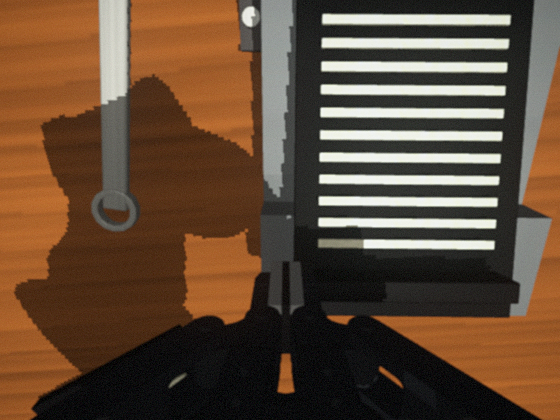

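Panel yaw is now about 0 and y is about +2. I'll retreat, go up and over to in front of the rib, and part the fingers for a two-point push.

Call:
{"name": "apply_moves", "arguments": {"targets": [[[0,0,-12],0,0],[[-40,0,0],0,0],[[0,-20,20],0,50],[[0,-15,30],0,50],[[0,0,20],0,50],[[0,0,0],0,50]]}}

```text
clock: 5.4
eef_pos: [440.9, 103.7, 125.9]
tool_rot: [2.354, 1.553, 0.708]
force: [-0.1, -0.1, 0.5]
width: 49.9
```

```bash
python3 - <<'E'
from pan import *
plan([-136,2,84])
snap('wrist','wrist5');panel('wrist5');snap('top','top5');panel('top5')
E
```

```text
t 5.4 tcp box [-138.4    5.5  125.9] F [-0.1 -0.1  0.5] w 49.9 q [-0.31  0.53  0.03  2.17 -0.06  0.43 -1.87]
tool shift [41.9  1.8  4. ] roll needed for z||box y (mod180) -179.2
wrist5 plane [-2.1800e-01 -1.0000e-03  5.3884e+01] 36199
 panel [[-127.9000015258789, 57.099998474121094], [-127.4000015258789, -52.900001525878906], [-5.699999809265137, -52.400001525878906], [-6.199999809265137, 57.70000076293945]] [121.7 110. ]
 rib [[-108.9000015258789, -42.900001525878906], [-98.5999984741211, -43.0], [-98.4000015258789, 47.400001525878906], [-108.5999984741211, 47.5]] [90.4 10.3] z [95.6 96.7 97.4]
top5 plane [-2.2500e-01 -5.0000e-03  5.3044e+01] 359
 panel [[-102.4000015258789, -49.20000076293945], [-87.69999694824219, -90.69999694824219], [43.0, -44.400001525878906], [28.299999237060547, -2.9000000953674316]] [138.7  44. ]
 rib [[54.400001525878906, 74.30000305175781], [57.900001525878906, -75.30000305175781], [87.5, -74.5999984741211], [84.0, 75.0]] [ 29.6 149.6] z [55.  57.  60.1]
```

View pics/wrist5.png

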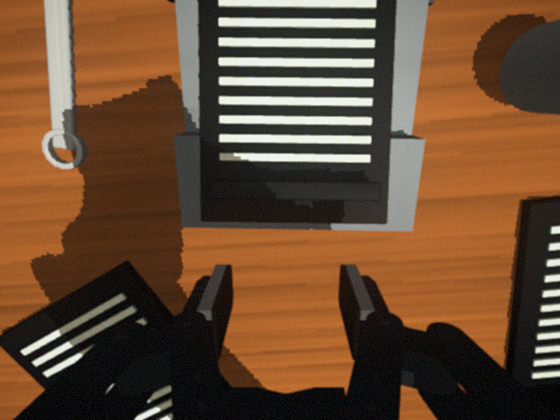

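Call:
{"name": "apply_moves", "arguments": {"targets": [[[20,0,3],0,50],[[18,0,0],0,50],[[3,0,0],0,50],[[0,3,0],0,50],[[0,0,0],0,50]]}}

```text
clock: 6.12
eef_pos: [447.7, 108.9, 84.7]
tool_rot: [2.36, 1.547, 0.724]
force: [0.7, 0.4, 0.1]
width: 50.1
```

```bash
python3 - <<'E'
from pan import *
plan([-125,2,84])
snap('side','side6')
im=cv2.imread('pics/side6.png');cv2.imwrite('pics/side6c.png',cv2.resize(im[150:310,180:350],None,fx=4,fy=4,interpolation=cv2.INTER_CUBIC)[:600])
E
```

```text
t 6.125 tcp box [-132.1   11.3   84.7] F [0.7 0.4 0.1] w 50.1 q [-0.3   0.61  0.02  2.18 -0.06  0.33 -1.87]
tool shift [0.6 6.8 9.5] roll needed for z||box y (mod180) -178.7
```

View pics/side6c.png

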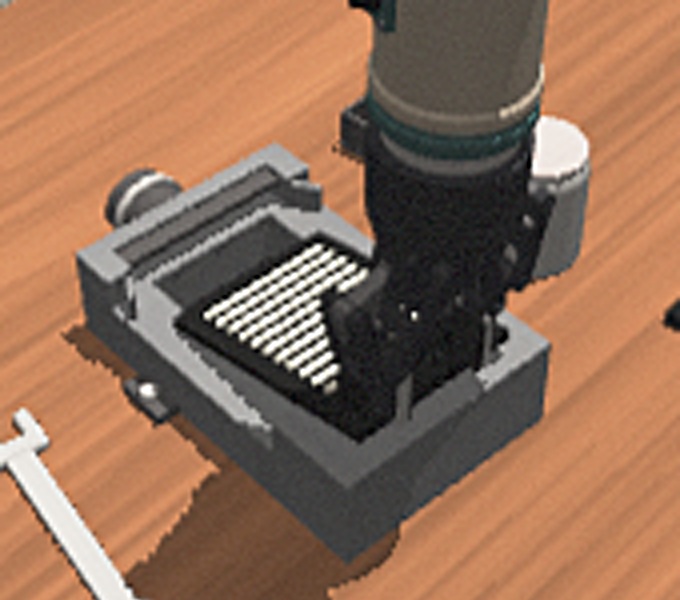

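The fingers are down ahead of the rib and clear of it, but TCP y has drifted to 11, so I'll centre it before pushing.

Call:
{"name": "apply_moves", "arguments": {"targets": [[[0,0,5],1.3,50],[[0,0,4],0,50],[[0,0,0],0,50]]}}

```text
clock: 6.55
eef_pos: [447.2, 99.1, 85.4]
tool_rot: [2.359, 1.546, 0.698]
force: [0.2, -0.9, 0.2]
width: 50.0
```

```bash
python3 - <<'E'
from pan import *
plan([-125,2,84]);print(toolR().round(3))
E
```

```text
t 6.55 tcp box [-131.8    1.4   85.4] F [ 0.2 -0.9  0.2] w 50.0 q [-0.29  0.61  0.02  2.19 -0.07  0.32 -1.86]
tool shift [ 1.5  6.8 -0.5] roll needed for z||box y (mod180) 179.9
[[ 0.019  0.996 -0.09 ]
 [ 0.016 -0.09  -0.996]
 [-1.     0.018 -0.018]]
```

Call:
{"name": "apply_moves", "arguments": {"targets": [[[0,6,0],0,50],[[0,5,0],0,50],[[0,4,0],0,50],[[0,4,0],0,50],[[0,4,0],0,50],[[0,0,0],0,50]]}}

```text
clock: 7.3
eef_pos: [470.9, 96.8, 85.5]
tool_rot: [2.407, 1.547, 0.746]
force: [-0.0, -0.2, -0.4]
width: 50.2
```

```bash
python3 - <<'E'
from pan import *
plan([-70,1,80])
snap('wrist','wrist7');panel('wrist7')
E
```

```text
t 7.3 tcp box [-107.9    1.3   85.5] F [-0.  -0.2 -0.4] w 50.2 q [-0.27  0.63  0.02  2.13 -0.06  0.37 -1.85]
tool shift [ 6.1 37.8  0.4] roll needed for z||box y (mod180) 179.9
wrist7 plane [-1.9600e-01 -2.0000e-03  5.5525e+01] 52474
 panel [[-115.69999694824219, 57.5], [-115.5, -53.0], [16.100000381469727, -52.70000076293945], [15.899999618530273, 57.79999923706055]] [131.6 110.5]
 rib [[-120.5, -42.900001525878906], [-87.0999984741211, -43.0], [-87.0, 46.900001525878906], [-120.30000305175781, 46.900001525878906]] [89.9 33.4] z [91.8 93.6 95.2]
```

View pics/wrist7.png

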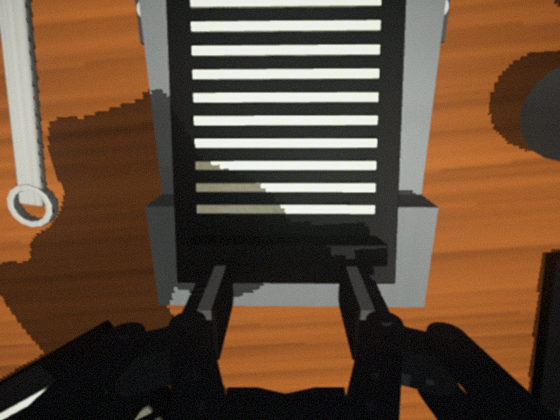

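The rib is in contact at about (290,255), the panel is straight, and it has moved roughly 11 mm with little force. I'll carry on, with a slight drag toward -y.

Call:
{"name": "apply_moves", "arguments": {"targets": [[[0.5,4,0.5],0,50],[[0.5,4,0.5],0,50],[[0.5,4,0.5],0,50],[[0.5,4,0.5],0,50],[[0.5,4,0],0,50],[[0,0,0],0,50]]}}

```text
clock: 8.1
eef_pos: [491.5, 92.8, 82.9]
tool_rot: [2.43, 1.548, 0.77]
force: [0.3, 0.2, -0.1]
width: 50.1
```

```bash
python3 - <<'E'
from pan import *
plan([-70,1,80])
snap('wrist','wrist8');panel('wrist8');snap('side','side8')
im=cv2.imread('pics/side8.png');cv2.imwrite('pics/side8c.png',cv2.resize(im[170:300,180:330],None,fx=4,fy=4,interpolation=cv2.INTER_CUBIC)[:600])
E
```

```text
t 8.1 tcp box [-87.1  -0.9  82.9] F [ 0.3  0.2 -0.1] w 50.1 q [-0.25  0.65  0.02  2.08 -0.06  0.4  -1.84]
tool shift [ 3.2 17.  -1.9] roll needed for z||box y (mod180) 179.9
wrist8 plane [-1.6500e-01 -2.0000e-03  5.7838e+01] 52237
 panel [[-95.4000015258789, 55.599998474121094], [-95.30000305175781, -54.79999923706055], [36.20000076293945, -54.70000076293945], [36.099998474121094, 55.70000076293945]] [131.5 110.4]
 rib [[-100.0999984741211, 45.400001525878906], [-99.69999694824219, -44.79999923706055], [-66.5, -44.599998474121094], [-66.80000305175781, 45.599998474121094]] [33.2 90.2] z [87.7 89.6 90.6]
```

View pics/side8c.png

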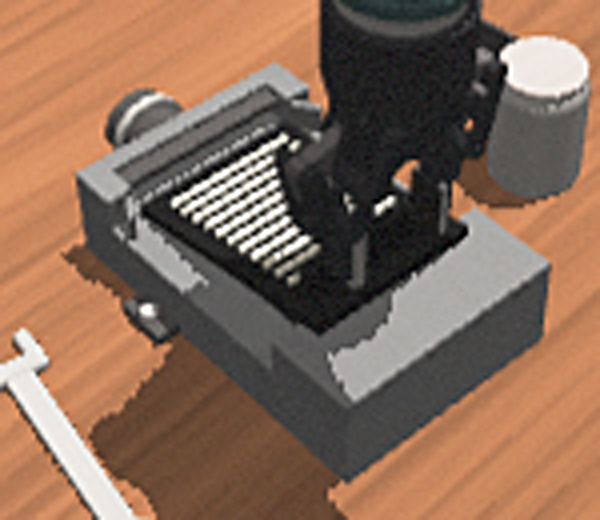

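The panel's y is now about 0.4, yaw 0, and its back edge is entering the cheeks, at box x of about 62. I'll lower the fingers a little on the rib and go on in small steps.

Call:
{"name": "apply_moves", "arguments": {"targets": [[[3,3,0],0,50],[[2,3,0],0,50],[[0,3,0],0,50],[[0,2,0],0,50],[[0,2,0],0,50],[[0,0,0],0,50]]}}

```text
clock: 8.95
eef_pos: [503.9, 91.7, 77.6]
tool_rot: [2.504, 1.55, 0.844]
force: [-0.3, 0.1, -0.4]
width: 49.9
```

```bash
python3 - <<'E'
from pan import *
plan([-70,-1,78])
snap('wrist','wrist9');panel('wrist9')
E
```

```text
t 8.95 tcp box [-74.6  -0.9  77.6] F [-0.3  0.1 -0.4] w 49.9 q [-0.24  0.67  0.02  2.04 -0.06  0.41 -1.83]
tool shift [-0.4  4.6  0.1] roll needed for z||box y (mod180) 179.9
wrist9 plane [-1.5000e-01 -2.0000e-03  5.8976e+01] 53878
 panel [[-81.80000305175781, 55.599998474121094], [-81.69999694824219, -54.70000076293945], [47.29999923706055, -54.70000076293945], [47.20000076293945, 55.599998474121094]] [129.  110.3]
 rib [[-87.19999694824219, 45.20000076293945], [-86.9000015258789, -45.20000076293945], [-53.5, -45.20000076293945], [-53.70000076293945, 45.29999923706055]] [33.5 90.4] z [85.7 87.7 89.6]
```

The back edge is at about box x 75 with the front still up. I'll push the last few millimetres slowly toward the stop.

Call:
{"name": "apply_moves", "arguments": {"targets": [[[0,2,0],0,50],[[0,1.5,0],0,50],[[0,1,0],0,50],[[0,0,0],0,50]]}}

```text
clock: 9.5
eef_pos: [509.8, 91.3, 78.0]
tool_rot: [2.432, 1.548, 0.772]
force: [1.0, 0.4, -0.2]
width: 50.4
```

```bash
python3 - <<'E'
from pan import *
plan([-70,-1,78])
snap('wrist','wrist10');panel('wrist10')
E
```

```text
t 9.5 tcp box [-68.7  -0.7  78. ] F [ 1.   0.4 -0.2] w 50.4 q [-0.24  0.67  0.02  2.03 -0.06  0.42 -1.83]
tool shift [ 0.  -1.3  0.3] roll needed for z||box y (mod180) 179.9
wrist10 plane [-1.1000e-01 -2.0000e-03  5.6663e+01] 52290
 panel [[-76.0999984741211, -54.599998474121094], [53.599998474121094, -54.79999923706055], [53.70000076293945, 55.5], [-76.0, 55.70000076293945]] [110.3 129.7]
 rib [[-59.29999923706055, 45.400001525878906], [-58.79999923706055, -44.79999923706055], [-48.20000076293945, -44.70000076293945], [-48.70000076293945, 45.5]] [10.6 90.2] z [80.  82.3 82.8]
```

View pics/wrist10.png

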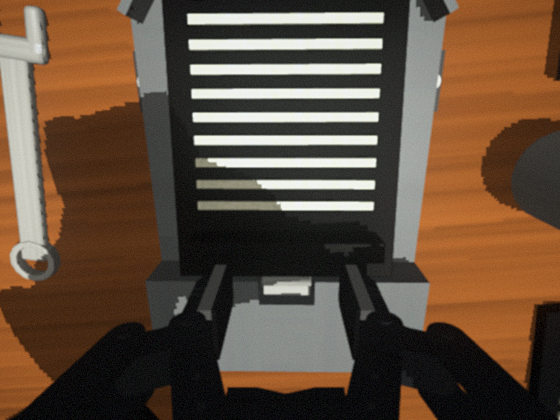

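The front has dropped off the block's edge onto the latch wedge, whose nose shows at (288,288). Tilt is 0.11, the back is at the stop (about 82) and the panel is centred. Next: lift, shut the fingers, and go above the rib.

Call:
{"name": "apply_moves", "arguments": {"targets": [[[0,-5,0],0,50],[[-28,0,0],0,30],[[0,9,0],0,0],[[0,9,0],0,0],[[0,0,0],0,0],[[0,0,0],0,0]]}}

```text
clock: 10.3
eef_pos: [521.1, 89.6, 105.1]
tool_rot: [2.525, 1.551, 0.865]
force: [0.0, 1.1, -0.3]
width: 0.2
```

```bash
python3 - <<'E'
from pan import *
plan([-55,0,86])
snap('wrist','wrist11');panel('wrist11')
E
```

```text
t 10.3 tcp box [-57.3  -1.5 105.1] F [ 0.   1.1 -0.3] w 0.2 q [-0.23  0.64  0.02  1.98 -0.05  0.51 -1.83]
tool shift [19.1  2.  -1.1] roll needed for z||box y (mod180) 179.9
wrist11 plane [-1.1000e-01 -2.0000e-03  5.6617e+01] 43480
 panel [[-76.5999984741211, 55.5], [-76.5, -54.79999923706055], [71.80000305175781, -54.599998474121094], [71.5999984741211, 55.599998474121094]] [148.2 110.3]
 rib [[-59.099998474121094, 45.20000076293945], [-58.70000076293945, -44.79999923706055], [-48.29999923706055, -44.79999923706055], [-48.70000076293945, 45.29999923706055]] [10.4 90.1] z [79.8 82.2 82.8]
```

Panel unchanged. Now I'll press on the middle of the rib in small steps.

Call:
{"name": "apply_moves", "arguments": {"targets": [[[12,2,-1],0,0],[[7,0,0],0,0],[[3,0,0],0,0],[[2,0,0],0,0],[[0,0,0],0,0]]}}

```text
clock: 10.98
eef_pos: [522.2, 91.0, 78.8]
tool_rot: [2.639, 1.553, 0.979]
force: [-0.1, -0.4, 1.1]
width: 0.0
```

Call:
{"name": "apply_moves", "arguments": {"targets": [[[2,0,0],0,0],[[2,0,0],0,0],[[1.5,0,0],0,0]]}}

```text
clock: 11.35
eef_pos: [522.4, 91.1, 73.3]
tool_rot: [2.607, 1.552, 0.947]
force: [-0.7, 0.1, 0.6]
width: 0.2
```

```bash
python3 - <<'E'
from pan import *
plan([-57,0,68])
snap('wrist','wrist12');panel('wrist12')
E
```

```text
t 11.35 tcp box [-56.1   0.1  73.3] F [-0.7  0.1  0.6] w 0.2 q [-0.23  0.69  0.02  1.99 -0.06  0.44 -1.82]
tool shift [ 5.3 -1.   0.2] roll needed for z||box y (mod180) 180.0
wrist12 plane [-3.2000e-02 -2.0000e-03  5.0106e+01] 54076
 panel [[-77.5999984741211, -54.599998474121094], [65.5999984741211, -54.599998474121094], [65.5999984741211, 55.70000076293945], [-77.5999984741211, 55.70000076293945]] [110.4 143.3]
 rib [[-61.5, 45.79999923706055], [-60.70000076293945, -44.70000076293945], [-45.20000076293945, -44.599998474121094], [-46.0, 46.0]] [15.5 90.5] z [68.1 71.5 71.9]
```

View pics/wrist12.png

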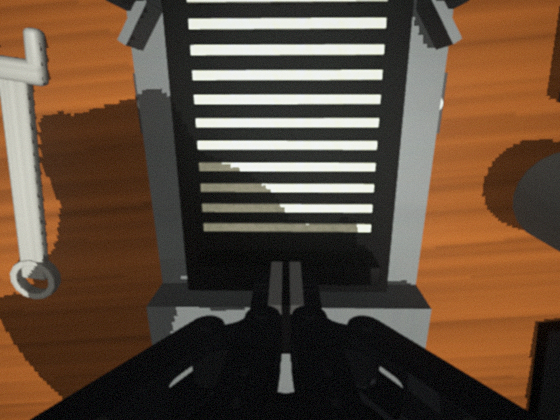

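Tilt is down to 0.03 with little force, and about 4-5 mm remain.

Call:
{"name": "apply_moves", "arguments": {"targets": [[[2,0,0],0,0],[[1.5,0,0],0,0],[[1.5,0,0],0,0],[[0,0,0],0,0]]}}

```text
clock: 11.9
eef_pos: [522.8, 91.1, 68.2]
tool_rot: [2.592, 1.552, 0.932]
force: [-1.0, 0.1, 2.5]
width: 0.2
```

```bash
python3 - <<'E'
from pan import *
plan([-57,0,67])
snap('wrist','wrist13');panel('wrist13')
E
```

```text
t 11.9 tcp box [-55.8   0.2  68.2] F [-1.   0.1  2.5] w 0.2 q [-0.23  0.7   0.02  2.   -0.06  0.43 -1.82]
tool shift [ 1.1 -1.3  0.2] roll needed for z||box y (mod180) 180.0
wrist13 plane [ 3.0000e-03 -2.0000e-03  4.7196e+01] 55049
 panel [[-77.19999694824219, -54.5], [64.69999694824219, -54.599998474121094], [64.80000305175781, 55.70000076293945], [-77.0999984741211, 55.79999923706055]] [110.3 142. ]
 rib [[-62.20000076293945, -44.70000076293945], [-45.599998474121094, -44.79999923706055], [-45.099998474121094, 45.5], [-61.70000076293945, 45.599998474121094]] [90.3 16.6] z [63.2 66.6 67. ]
```

Call:
{"name": "apply_moves", "arguments": {"targets": [[[1,0,0],0,0],[[0,0,0],0,0],[[-30,0,0],0,0],[[-50,0,0],0,0],[[-20,0,0],0,0]]}}

```text
clock: 12.58
eef_pos: [520.7, 89.3, 168.5]
tool_rot: [2.738, 1.555, 1.079]
force: [0.6, -0.7, 0.1]
width: 0.0
```

```bash
python3 - <<'E'
from pan import *
plan([-57,0,67])
snap('wrist','wrist14');panel('wrist14')
im=cv2.imread('pics/wrist14.png');cv2.imwrite('pics/wrist14c.png',cv2.resize(im[60:260,180:430],None,fx=3,fy=3,interpolation=cv2.INTER_CUBIC))
E
```

```text
t 12.575 tcp box [-57.7  -1.8 168.5] F [ 0.6 -0.7  0.1] w 0.0 q [-0.24  0.54  0.03  1.93 -0.05  0.66 -1.83]
tool shift [101.5   0.   -0.2] roll needed for z||box y (mod180) 180.0
wrist14 plane [ 4.0000e-03 -2.0000e-03  4.7224e+01] 23727
 panel [[-76.9000015258789, 55.599998474121094], [-76.9000015258789, -54.70000076293945], [72.0, -54.70000076293945], [72.0, 55.599998474121094]] [148.9 110.3]
 rib [[-140.1999969482422, -75.80000305175781], [-79.4000015258789, -75.9000015258789], [-79.19999694824219, 75.0], [-140.0, 75.0999984741211]] [150.9  60.8] z [62.3 62.7 63.1]
```

View pics/wrist14.png

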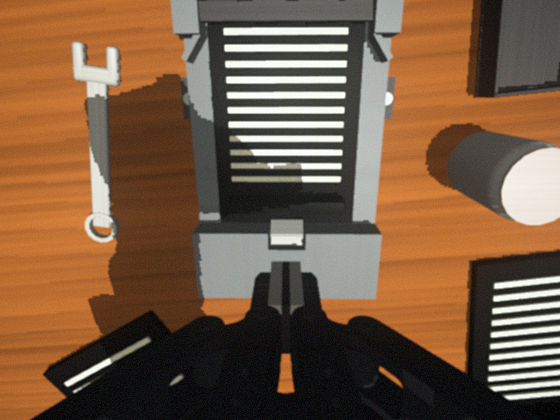

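The panel lies flat, its back is under the lip, and the latch nose shows at (288,232). I'll measure the nose's reach over the panel.

```bash
python3 - <<'E'
from pan import *
im,d,B=boxpts('wrist14')
for v in range(205,250,2): print(v,B[v,282].round(1),B[v,294].round(1),B[v,255].round(1),im[v,282])
im=cv2.imread('pics/wrist14.png');cv2.imwrite('pics/w14c.png',cv2.resize(im[180:260,230:350],None,fx=6,fy=6,interpolation=cv2.INTER_CUBIC))
E
```

```text
205 [-54.6   2.8  66.9] [-54.8  -6.3  66.4] [-54.6  23.2  67.2] [23 27 27]
207 [-56.3   2.8  66.8] [-56.4  -6.3  66.2] [-56.3  23.2  67. ] [33 32 34]
209 [-57.9   2.8  66.7] [-57.8  -6.3  66.9] [-58.1  23.3  66.5] [42 41 42]
211 [-59.5   2.8  66.8] [-59.3  -6.3  67.1] [-59.5  23.3  67. ] [39 40 43]
213 [-61.2   2.8  66.5] [-61.3  -6.3  66.2] [-61.2  23.4  66.6] [41 45 44]
215 [-69.9   3.3  46.7] [-69.8  -6.6  46.9] [-69.9  25.6  47.2] [39 42 38]
217 [-71.5   3.3  47.1] [-71.7  -6.6  46.5] [-71.6  25.7  47.2] [36 39 36]
219 [-72.2   3.3  50.2] [-72.3  -6.6  49.8] [-73.6  25.8  46.5] [90 97 98]
221 [-73.3   3.2  51.9] [-73.3  -6.5  51.6] [-75.4  25.8  46.5] [145 154 153]
223 [-74.2   3.2  53.9] [-74.4  -6.5  53.4] [-78.6  26.3  42.8] [136 146 145]
225 [-75.5   3.2  55.2] [-75.4  -6.5  55.2] [-79.8  26.2  44.4] [149 158 155]
227 [-76.3   3.1  57.5] [-76.5  -6.5  56.7] [-79.8  25.7  49. ] [140 150 150]
229 [-77.6   3.1  58.6] [-77.5  -6.5  58.7] [-79.9  25.3  53.2] [144 152 152]
231 [-78.6   3.   60.2] [-78.6  -6.5  60.1] [-79.5  24.8  58.3] [148 156 156]
233 [-79.5   3.   62.2] [-79.4  -6.5  62.4] [-80.3  24.6  60.5] [157 167 166]
235 [-81.5   3.   61.6] [-81.4  -6.5  61.7] [-81.2  24.4  62.5] [197 207 205]
237 [-86.5   3.2  54. ] [-86.8  -6.6  53.3] [-82.8  24.4  62.8] [225 233 232]
239 [-88.8   3.3  52.8] [-88.7  -6.6  53. ] [-84.5  24.5  62.9] [228 235 234]
241 [-90.5   3.3  53.2] [-90.5  -6.7  53.1] [-86.2  24.5  63. ] [230 236 235]
243 [-92.3   3.3  53.1] [-92.3  -6.7  53. ] [-88.1  24.6  62.6] [218 231 227]
245 [-93.7   3.3  54.1] [-93.7  -6.7  54. ] [-89.7  24.6  63. ] [74 81 81]
247 [-93.9   3.2  57.5] [-93.6  -6.6  57.9] [-91.6  24.7  62.5] [52 53 51]
249 [-93.7   3.1  61.7] [-93.9  -6.6  61.2] [-93.4  24.8  62.5] [82 85 80]
```

View pics/w14c.png

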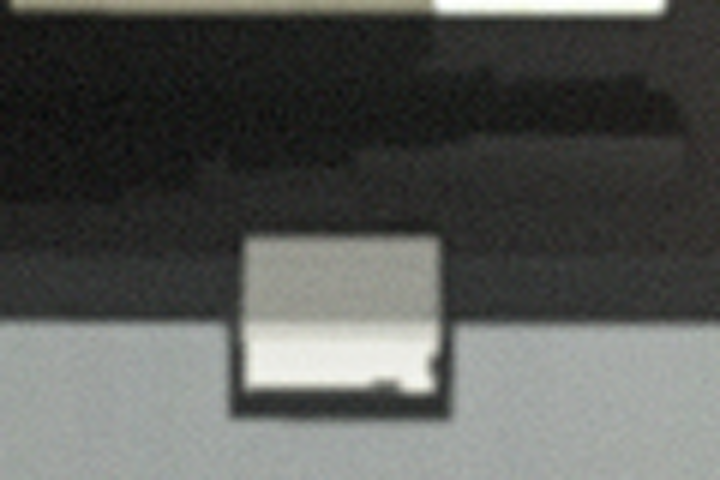

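The nose tip sits at box x of about -72, 8 mm proud of the block face and over the panel's front (about -77). That is fully out. I'll check the bystanders, then hand in.

```bash
python3 - <<'E'
from h import *
a=load('top0')[0]; im,d,p=snap('top','top15')
for n,(x0,y0,x1,y1) in dict(spanner=(165,160,210,245),can=(318,195,352,235),tray=(318,148,360,198)).items():
    print(n,np.abs(a[y0:y1,x0:x1].astype(int)-im[y0:y1,x0:x1]).mean().round(1))
snap('wrist','w15')
print(ctrl.finish_job())
E
```

```text
spanner 30.8
can 18.7
tray 7.2
the job is handed in; nothing more can be done
None
```

View pics/top15.png

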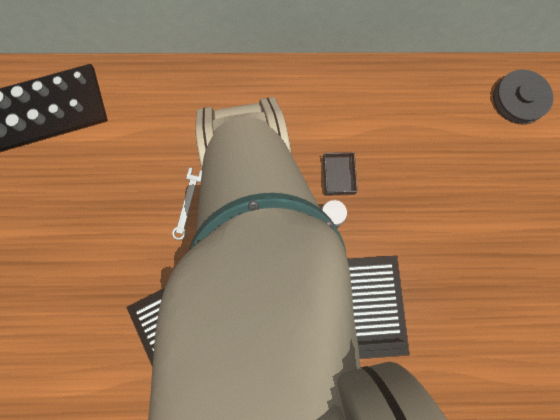

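The panel is seated and latched, and I handed the job in at about 13 s; no verdict was reported. I straightened the panel by nudging one end of its rib and pushed it in under the lip with parted fingers. Then I pressed the rib down with shut fingers until the latch snapped over the front.

**Last checks:**
- **Panel:** it lies flat, with tilt about 0.004 rad and y about 0.5 mm off centre. Its back edge is under the lip at the stop.
- **Latch:** the nose stands about 8 mm proud of the block face, over the panel's front edge, so it is fully out.
- **Arm:** it is clear of everything, about 100 mm above the panel. Force readings taken after each move never passed about 3 N, well below the 6 to 18 N you expected for pressing. They could have missed the brief peak as the latch snapped.

**Disagreements:**
- **Calibration:** camera heights read about 1.4 mm low throughout. The block face also came out 1 to 2 mm off my fitted box position. Both are within the calibration error.
- **Bystanders:** my pixel comparison flagged the spanner and the can (differences of 31 and 19, against 7 for the tray). In the final top view all three stand where they started. The arm and its shadow now fall across those areas, so I put the differences down to that; I did not measure their positions separately.

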